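# Open the safety cap of the cleaner jug

## Robot

A 7-joint arm with a two-finger parallel gripper is mounted at the origin on the work surface. World frame = base frame: x ahead of the robot, y to its left, z up, the work surface at z = 0. Lengths are in m, angles in degrees, forces in N, time in s.
With the tool pointing down it reaches from about 0.425 to 0.875 m from the base axis. Payload 4.7 kg.
Tool frame: the origin (TCP) lies between the finger pads; the fingertips stand 19 mm ahead of it and the grasp point (between the pads) is the TCP; x points along the fingers, z is the direction in which the jaws open and shut, and the axes are right-handed (so a half turn about x gives the same grasp; the last joint's range is limited). The gripper opens to 87 mm and grips with 3 to 60 N. Pads are 19 mm wide; open, the fingers measure 117 mm over their backs; the gripper's body (75 mm by 190 mm) begins 51 mm behind the grasp point.
Start: joints at [63.833, 18.392, -4.016, 83.108, 1.295, 78.541, -3.26], TCP at [0.295, -0.579, 0.242] pointing down, gripper open.
Joint ranges: [-163.93, 163.93], [-17.29, 119.83], [-79.2, 71.16], [3.27, 140.29], [-89.18, 269.18], [5.43, 117.66], [-154.24, 154.24]. Speed limits (degrees/s): [147.25, 147.25, 180, 180, 180, 180, 180].

## Interface

Orientations are given as [roll, pitch, yaw] about the fixed x, y, z axes, in that order (R = Rz(yaw) Ry(pitch) Rx(roll)).
In Python, from cell import monitor, read_camera, camera_model, env, regions_of gives the robot as it stands. The module is installed in compiled form; this text tells all that it offers.
- The arm moves only by the tool step_arm, never from a script. Its argument "deltas" is a list of rows, each a list of 5 numbers: the gripper's target within -1 to 1 (fully open at 1, half-way at 0, shut at -1), then the shift along the tool's x, y, z in m, then the turn about the tool's x in degrees. A call has 1 to 12 rows; each row is the pose to reach, as a shift and turn from the pose commanded when the call began, along the tool's axes at that moment; what a row does not reach only later rows make up. A row lasts 1/8 s, in which the tool goes at most 62.5 mm and 10.7 degrees, less where a joint would pass 70% of its speed; a pose out of reach is approached as far as the arm can. A call with a gripper value outside its range is refused whole. The fingers move at their own pace and stop on an object; "newtons" is the grip in N (left out, the last holds). Time passes only in rows, so rows that repeat a pose let the fingers close. It gives the time, the measured TCP pose, the force and the opening at its end, in the units of the state.
- monitor.get_obs(): the state, without advancing time (a new reading comes with each control period).
- read_camera(name): name is "scene" or "top" or "wrist"; returns (picture, depth): 384x512x3 uint8, red, green, blue; 384x512 float32, m along the optical axis (not along the pixel's ray), 0 where there is no reading.
- camera_model(name): a dict with "fx", "fy", "cx", "cy" (pixels), "k1" (the pictures are not rectified: a ray, as slopes to the right and down, at radius r is drawn at 1 + k1 r^2 times it, then the intrinsics apply), "xyz" and "attitude" of the camera in the world. Camera axes: x right, y down, z forward; pixel columns grow to the right and rows downward; lengths in m; the calibration is good to about 2 mm. A picture is of the moment at which its call begins: read the wrist's pose just before it. camera_model takes no time and is no camera call; for the wrist camera it gives the pose at the moment of the call.
- env.sign_off(): hands the job in, once; it reports no verdict.
Trained networks look in the newest picture that a camera, given by its name, has taken for a name from the list of things; names that differ only in an ending like _2 or _b are one class to them, and where a whole thing is asked for, a point or a joint stands for the part that bears it (a point fixed in the world has none). Each returns a list of dicts, best first, with "p" (0 to 1); they miss things now and then, are a little off and sometimes report something else, mostly with a low value. They report only what shows in the picture. A call takes as long as a camera call. They do not tell look-alikes from the thing itself.
- regions_of(camera, thing): "pixels" (384x512 bool, what is visible of it) and "pixel" ([column, row] in pixels, amid what is visible of it).
The state is a dict: "time_s": time; "qpos": joint angles; "joint_velocities": joint speeds; "effort": joint torques, N m; "tool_pos": TCP position; "tool_rot": TCP orientation; "force": force on the tool from outside, world axes, zero at the start; "wrist_torque": the same for the moment, N m; "grip_width": finger opening in m.
Only numpy, scipy, OpenCV 4.12 (cv2) and the standard library are available. Lean on these libraries where they do the work, as an engineer would, in place of code of your own. Each camera call takes 0.05 s, during which the arm holds its last target. There are 200 camera calls.

## Task

Open the jug of cleaner that stands in the steel caddy: push its safety cap down against the spring, twist it anticlockwise (seen from above) while it is down until it comes free, and lift it off. Finish still holding the cap in the gripper, upright and still, a few centimetres straight above the open neck; do not set it down, and leave the tiffin, tumblers and jar where they stand.

Things in the scene. Friction and masses are not known exactly. Their poses are not given: they have to be found in the camera images.
- jug: White plastic cleaner jug, 84 mm in diameter, in a steel wire caddy (base disc 116 mm) fixed to the counter: it neither slides nor turns. Ear handle on its +y side, out to 74 mm from the axis, up to 115 mm. Shoulder top at 127 mm. Origin: centre of the caddy's underside, on the counter; z up along the neck's axis. Yaw varies.
- jug_mouth (a point): Centre of the jug's neck rim, 167 mm above the counter. The neck is 26 mm in diameter; two lugs on it (to the jug's +x and -x, out to 18.5 mm) hold the cap. A spring plunger, 20 mm in diameter, stands 9 mm out of the neck and pushes the cap up: 2.4 N at first, 1.2 N more per mm.
- cap: Grey plastic push-and-turn cap, loose, 46 mm tall, 25 to 50 g. Origin: centre of its lower edge, at the start 140 mm above the counter on the neck's axis; z up; x within 0.04 rad of the jug's x. Locked, it turns only about 5 degrees either way and rises 0.5 mm. It must go down 4 mm or more (7 N) to pass the safety teeth; hard stop 9 mm down (13 N). 1.5 mm side play.
- cap_grip (a point): On the cap's axis, 34 mm above its lower edge: mid-height of its twelve-sided upper grip, 42 mm across flats, from 22 to 46 mm above the lower edge, to be held from the sides at any yaw. Held down and turned anticlockwise from above (+ about z) by 50 to 125 degrees (78 is good) the cap lifts straight off; clockwise is blocked.
- cap_ledge (a point): On the cap's axis, 22 mm above its lower edge: the level of the flat top of the round lower skirt (52 mm in diameter, 22 mm tall), a 5 mm wide ledge around the grip on which fingertips can push down. The cap is clear of neck and plunger once it is 36 mm or more higher than at the start.
- tiffin: Bystander: three-tier steel tiffin stack with side latches and a top bail, 108 mm in diameter (122 over the latches), 175 mm tall, loose; origin at the centre of its underside.
- tumbler_a: Bystander: glass tumbler, 68 mm in diameter, 105 mm tall, loose; origin at the centre of its underside.
- tumbler_b: Bystander: the second glass tumbler, same size; origin at the centre of its underside.
- jar: Bystander: white plastic jar with a wide plain screw-top lid, 92 mm in diameter, 106 mm tall, loose; origin at the centre of its underside.
Not all that is in view belongs to the job. There is more than one size of the cap; the job needs the larger. What is shaped like the jug but green is not meant.

How it is judged:
By the outcome, as a careful person would: the job done as asked, in the order asked, and still so for the second after the job is handed in, while the arm keeps its last pose, push and grip.
It also fails if it takes over 38 s, if anything falls off the work surface, if the arm or the gripper's body presses on something with over 40 N, if the wrist force passes 120 N, or if a joint passes its speed limit or range.

## Working session

There is one attempt and no reset: what is moved stays moved. The work goes in short steps, Python scripts to look and compute and a tool call to move; the robot and the scene stay as the last step left them, time stands still between calls to the robot, and variables do not carry over. Pictures are saved under pics/ and viewed, about 8 in all and at most 12, crops included, and the job is handed in when it is done.

Besides the shell and the picture viewer there is one more tool, called after "Emit:" in YAML: its name, and indented under it one key for each argument. step_arm: Moves the arm, as the interface text tells. Its arguments: {"type":"object","properties":{"deltas":{"type":"array"},"newtons":{"type":"number"}},"required":["deltas"]}

```bash
mkdir -p pics
cat > h.py <<'E'
import numpy as np, cv2
from cell import monitor, read_camera, camera_model, env, regions_of
from scipy.spatial.transform import Rotation as R
def rot(a): return R.from_euler('xyz',a,degrees=True).as_matrix()
def cloud(m,d):
    v,u=np.mgrid[:384,:512]
    K=np.array([[m['fx'],0,m['cx']],[0,m['fy'],m['cy']],[0,0,1.]])
    p=np.stack([u,v],-1).reshape(-1,1,2).astype(float)
    s=cv2.undistortPoints(p,K,np.array([m['k1'],0,0,0,0.])).reshape(384,512,2)
    c=np.dstack([s*d[...,None],d])
    return c@rot(m['attitude']).T+np.array(m['xyz'])
def save(n,im): cv2.imwrite('pics/'+n,im[...,::-1])
E
python3 - <<'E'
from h import *
print(camera_model('scene'),camera_model('top'),monitor.get_obs())
ims=[]
for c in('scene','top'):
    im,d=read_camera(c); m=camera_model(c); P=cloud(m,d); np.savez('/tmp/'+c,im=im,P=P,d=d); ims.append(im)
    for t in('jug','cap'):
        for r in regions_of(c,t):
            k=r['pixels']&(d>0); q=P[k]
            print(c,t,round(r['p'],2),r['pixel'],k.sum(),np.median(q,0).round(3),q.max(0).round(3),q.min(0).round(3))
save('scene.png',ims[0]);save('top.png',cv2.resize(ims[1],(768,576)))
E
```

```text
{'fx': 441.8832807936792, 'fy': 441.8832807936792, 'cx': 255.2770261699595, 'cy': 190.5044735842052, 'k1': 0.00016895156662169816, 'xyz': array([0.97516511, 0.5527392 , 0.96634767]), 'attitude': array([-141.80733521,   -0.77716188,  145.57643217])} {'fx': 494.8107946008087, 'fy': 494.8107946008087, 'cx': 246.1281878147741, 'cy': 189.68794853434278, 'k1': -0.09088392679344016, 'xyz': array([0.49186347, 0.0243699 , 1.47262482]), 'attitude': array([-175.7021516 ,   -1.55420291,  -90.47676204])} {'time_s': 0.0, 'qpos': array([63.83363422, 18.4386004 , -4.01486314, 83.17505388,  1.29232085,
       78.54121821, -3.26032236]), 'joint_velocities': array([ 0.02124033,  0.09472501, -0.04210419,  0.03945234,  0.05403015,
       -0.04042884, -0.04859033]), 'effort': array([ 9.52438604e-04, -4.91292930e+01, -4.03137496e-01, -3.12530100e+01,
       -6.37513795e-02,  4.35461977e-02,  1.29146151e-04]), 'tool_pos': array([ 0.29456001, -0.57883941,  0.24046525]), 'tool_rot': array([-178.22931981,   89.89016729,  118.74530758]), 'force': array([ 0.03339347, -0.60828392,  0.60379608]), 'wrist_torque': a
[... 160 characters left out ...]
.498 -0.091 -0.004]
scene jug 0.69 [311.1, 162.7] 1695 [ 0.394 -0.025  0.078] [0.431 0.016 0.18 ] [ 0.24  -0.171 -0.003]
scene cap 0.7 [268.5, 173.5] 488 [0.566 0.026 0.175] [0.587 0.043 0.19 ] [ 0.435 -0.134 -0.002]
scene cap 0.59 [216.4, 228.5] 175 [0.696 0.005 0.027] [0.711 0.017 0.037] [ 0.678 -0.015  0.003]
top jug 0.66 [257.8, 266.9] 1246 [ 0.38  -0.041  0.105] [0.426 0.013 0.182] [ 0.313 -0.103 -0.005]
top jug 0.62 [231.0, 207.9] 928 [0.553 0.018 0.034] [0.62  0.071 0.166] [ 0.503 -0.043 -0.004]
top cap 0.86 [237.4, 199.4] 331 [0.559 0.013 0.184] [0.587 0.039 0.194] [ 0.534 -0.015  0.113]
top cap 0.53 [240.2, 159.1] 111 [ 0.69  -0.001  0.03 ] [0.707 0.013 0.039] [ 0.675 -0.02  -0.001]
```

View pics/scene.png

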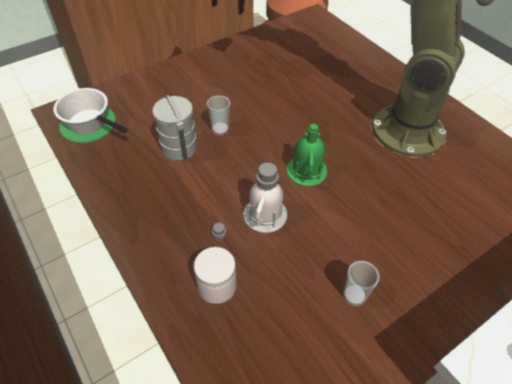

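View pics/top.png

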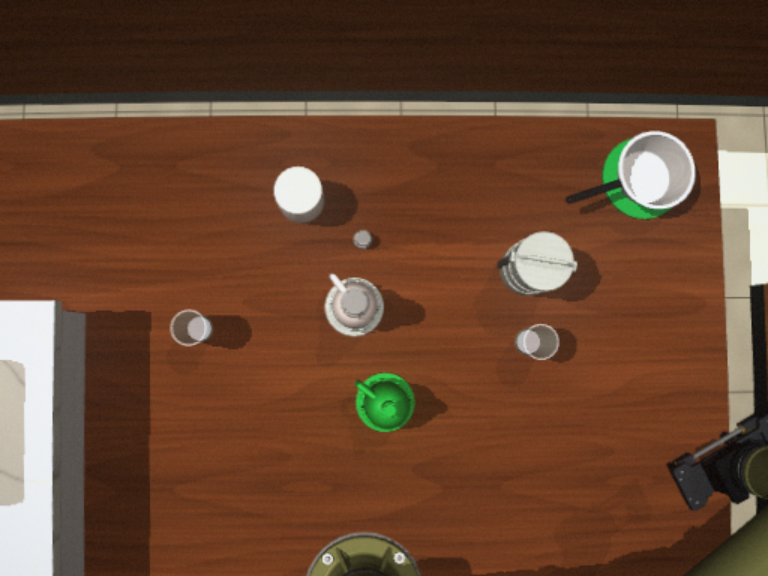

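Run:
```python
from h import *
for c in('scene','top'):
    z=np.load('/tmp/'+c+'.npz');P=z['P'];im=z['im']
    # cap top points
    k=(abs(P[...,0]-.56)<.05)&(abs(P[...,1]-.015)<.05)&(P[...,2]>.172)&(P[...,2]<.2)
    q=P[k]; print(c,k.sum(),np.percentile(q[:,2],[5,50,95]).round(4))
    t=q[q[:,2]>np.percentile(q[:,2],95)-.006]
    (x,y),r=cv2.minEnclosingCircle(t[:,:2].astype(np.float32)); print(len(t),x,y,r,t[:,:2].mean(0),t.max(0),t.min(0))
s=np.load('/tmp/scene.npz')['im'][110:290,170:380]
save('crop.png',cv2.resize(s,None,fx=3,fy=3,interpolation=cv2.INTER_CUBIC))
```

```text
scene 259 [0.1751 0.1853 0.188 ]
208 0.5604546070098877 0.014785333536565304 0.022443873807787895 [0.5601509 0.0163173] [0.58021265 0.03673398 0.18981191] [ 0.53824732 -0.0070743   0.18208625]
top 210 [0.1822 0.1863 0.1904]
161 0.5597080588340759 0.01336035318672657 0.021446947008371353 [0.55968968 0.01322359] [0.57988181 0.03350308 0.19390196] [ 0.54064415 -0.00558924  0.18445353]
```

View pics/crop.png

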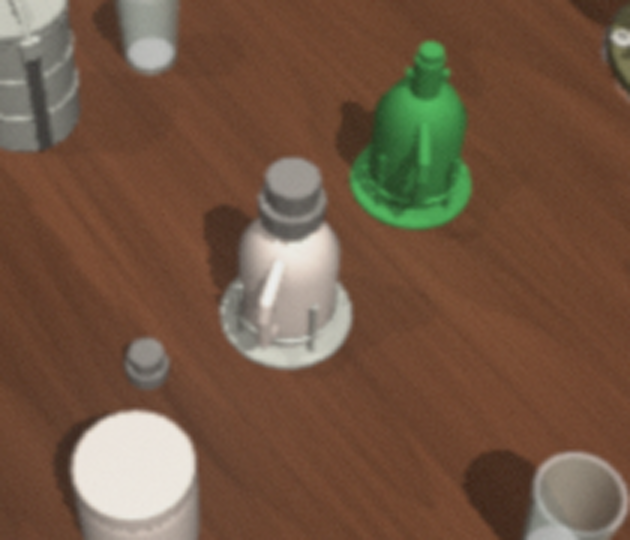

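Candidates: the white jug with the grey cap, scene (268,190), crop (293,195), fits the description. The green jug at (310,160) and the small loose cap at (219,230) are decoys. The cap top measures z≈0.186 and radius ≈21 mm, at (0.560, 0.014), which matches the given sizes. Next is planning the move.

```bash
cat >> h.py <<'E'
def plan(target,jaw=None):
    o=monitor.get_obs();M=rot(o['tool_rot']);print('pos',o['tool_pos'].round(4),'q',o['qpos'].round(1),'F',o['force'].round(1),'w',round(o['grip_width'],4),'t',o['time_s'])
    print('tool axes cols x,y,z:',M.round(3).tolist(),'jaw az',np.degrees(np.arctan2(M[1,2],M[0,2])).round(1))
    print('delta tool',(M.T@(np.array(target)-o['tool_pos'])).round(4))
E
python3 - <<'E'
from h import *
plan([.2946,-.5788,.30]);plan([.56,.014,.30]);plan([.56,.014,.26])
z=np.load('/tmp/top.npz');P=z['P'];im=z['im']
k=(np.hypot(P[...,0]-.56,P[...,1]-.014)<.09)&(np.hypot(P[...,0]-.56,P[...,1]-.014)>.055)&(P[...,2]>.05)&(P[...,2]<.13)
q=P[k];print(k.sum(),q.mean(0)); d=q.mean(0)-[.56,.014,0];print('handle az',np.degrees(np.arctan2(d[1],d[0])))
E
```

```text
pos [ 0.2947 -0.5792  0.2412] q [63.8 18.4 -4.  83.1  1.3 78.5 -3.3] F [0.7 0.4 0.2] w 0.0873 t 0.3
tool axes cols x,y,z: [[-0.0, 0.891, 0.454], [0.001, 0.454, -0.891], [-1.0, -0.0, -0.001]] jaw az -63.0
delta tool [-0.0588  0.     -0.0004]
pos [ 0.2947 -0.5792  0.2412] q [63.8 18.4 -4.  83.1  1.3 78.5 -3.3] F [0.7 0.4 0.2] w 0.0873 t 0.3
tool axes cols x,y,z: [[-0.0, 0.891, 0.454], [0.001, 0.454, -0.891], [-1.0, -0.0, -0.001]] jaw az -63.0
delta tool [-0.0586  0.5055 -0.4083]
pos [ 0.2947 -0.5792  0.2412] q [63.8 18.4 -4.  83.1  1.3 78.5 -3.3] F [0.7 0.4 0.2] w 0.0873 t 0.3
tool axes cols x,y,z: [[-0.0, 0.891, 0.454], [0.001, 0.454, -0.891], [-1.0, -0.0, -0.001]] jaw az -63.0
delta tool [-0.0186  0.5055 -0.4083]
25 [0.60968238 0.05255812 0.10403873]
handle az 37.8147710719127
```

Emit:
step_arm:
  deltas:
    - [1,-0.06,0,0,0]
    - [1,-0.06,0.05,-0.04,0]
    - [1,-0.06,0.1,-0.08,0]
    - [1,-0.06,0.15,-0.12,0]
    - [1,-0.06,0.2,-0.16,0]
    - [1,-0.06,0.25,-0.2,0]
    - [1,-0.06,0.3,-0.24,0]
    - [1,-0.06,0.35,-0.28,0]
    - [1,-0.06,0.4,-0.32,0]
    - [1,-0.06,0.44,-0.356,0]
    - [1,-0.06,0.48,-0.388,0]
    - [1,-0.06,0.5055,-0.408,0]

```text
time_s: 1.8
tool_pos: [0.5607, 0.0172, 0.3018]
tool_rot: [119.5, 89.9, 56.7]
force: [-0.4, -0.1, 0.2]
grip_width: 0.087
```

Emit:
step_arm:
  deltas:
    - [1,0,0,0,0]
    - [1,0,0,0,0]

```text
time_s: 2.05
tool_pos: [0.56, 0.0125, 0.3014]
tool_rot: [-54.2, 89.9, -117.3]
force: [-0.1, 0.1, 0.2]
grip_width: 0.0873
```

Run:
```python
from h import *
plan([.56,.014,.30])
m=camera_model('wrist');im,d=read_camera('wrist');P=cloud(m,d);print(m)
np.savez('/tmp/wrist',im=im,P=P,d=d)
k=(abs(P[...,0]-.56)<.05)&(abs(P[...,1]-.014)<.05)&(P[...,2]>.18)&(P[...,2]<.195)
q=P[k];print(k.sum(),q[:,2].mean() if len(q) else 0)
if len(q): print(cv2.minEnclosingCircle(q[:,:2].astype(np.float32)),q.mean(0))
save('w1.png',cv2.resize(im,(768,576)))
```

```text
pos [0.56   0.0125 0.3014] q [ 26.5   8.4 -33.9  89.8   4.7  83.3 -70.8] F [-0.1  0.1  0.2] w 0.0873 t 2.05
tool axes cols x,y,z: [[-0.001, 0.892, 0.453], [-0.001, 0.453, -0.892], [-1.0, -0.001, 0.001]] jaw az -63.1
delta tool [ 0.0014  0.0007 -0.0014]
{'fx': 271.75166003334573, 'fy': 271.75166003334573, 'cx': 255.70006161998415, 'cy': 192.7293460320256, 'k1': -0.02306859495207651, 'xyz': array([0.61913571, 0.04301273, 0.44272205]), 'attitude': array([ 1.65787112e+02, -2.56536521e-02, -6.30275576e+01])}
1432 0.1840830251409877
((0.5589819550514221, 0.015039924532175064), 0.02189084142446518) [0.55983396 0.01524061 0.18408303]
```

View pics/w1.png

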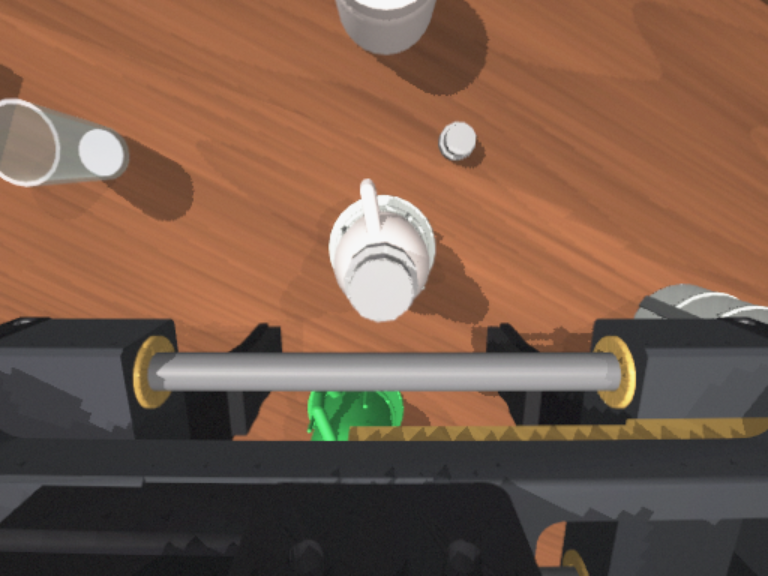

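The picture shows the cap centred at about (381,285) in the doubled-size wrist picture. It sits between the fingers' columns, with the handle pointing up. Both views agree on (0.560, 0.0145).

Emit:
step_arm:
  deltas:
    - [1,0.03,0.001,-0.002,-5]
    - [1,0.06,0.001,-0.002,-10]
    - [1,0.081,0.001,-0.002,-11]
    - [1,0.081,0.001,-0.002,-11]
    - [1,0.081,0.001,-0.002,-11]

```text
time_s: 2.72
tool_pos: [0.5607, 0.0149, 0.2216]
tool_rot: [33.9, 89.9, -18.2]
force: [0.1, 0.2, 0.3]
grip_width: 0.0871
```

Run:
```python
from h import *
plan([.56,.0145,.1825])
for i in range(3):
    m=camera_model('wrist');im,d=read_camera('wrist');P=cloud(m,d)
    k=(abs(P[...,0]-.56)<.05)&(abs(P[...,1]-.014)<.05)&(P[...,2]>.18)&(P[...,2]<.192)
    q=P[k];print(k.sum(),q[:,2].mean(),cv2.minEnclosingCircle(q[:,:2].astype(np.float32)),q.mean(0),monitor.get_obs()['tool_pos'])
save('w2.png',cv2.resize(im[150:,130:390],None,fx=3,fy=3,interpolation=2)[:600])
```

```text
pos [0.5607 0.0149 0.2216] q [ 26.8  10.7 -34.8  96.7   6.4  74.5 -61.3] F [0.1 0.2 0.3] w 0.0871 t 2.725
tool axes cols x,y,z: [[0.001, 0.789, 0.614], [-0.0, 0.614, -0.789], [-1.0, 0.001, 0.001]] jaw az -52.1
delta tool [ 0.0391 -0.0008 -0.0002]
2081 0.18408222070348218 ((0.5590430498123169, 0.014945407398045063), 0.0218921210616827) [0.56350743 0.01833109 0.18408222] [0.560914   0.01520365 0.22191953]
2050 0.18409390502293863 ((0.5591349601745605, 0.01495567336678505), 0.021835368126630783) [0.56367311 0.01840283 0.18409391] [0.56097821 0.01543591 0.2219441 ]
2039 0.18406246061494996 ((0.5593934655189514, 0.014860279858112335), 0.02171359769999981) [0.56376429 0.01846104 0.18406246] [0.56089277 0.01557531 0.22180956]
```

View pics/w2.png

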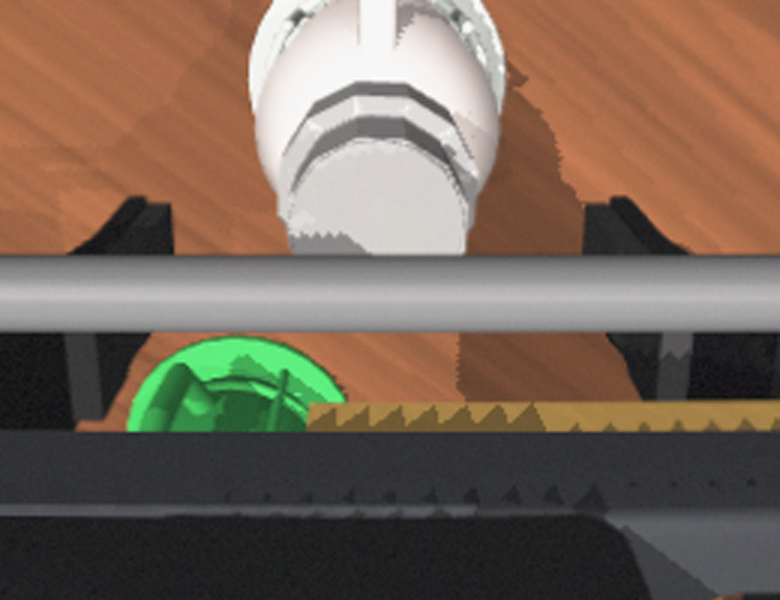

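Through the gap the cap is centred between the fingers: cap at column 377, fingers at 173 and 583. One facet (350–408, row 118) faces the camera squarely, so the jaws line up with flats. Descending and gripping.

Emit:
step_arm:
  deltas:
    - [1,0.02,-0.0006,0,0]
    - [1,0.034,-0.0006,0,0]
    - [1,0.0385,-0.0006,0,0]
    - [1,0.0385,-0.0006,0,0]
    - [-1,0.0385,-0.0006,0,0]
    - [-1,0.0385,-0.0006,0,0]
    - [-1,0.0385,-0.0006,0,0]
    - [-1,0.0385,-0.0006,0,0]
    - [-1,0.0385,-0.0006,0,0]
    - [-1,0.0385,-0.0006,0,0]
  newtons: 40

```text
time_s: 4.12
tool_pos: [0.5598, 0.0154, 0.1821]
tool_rot: [-28.7, 90.0, -80.7]
force: [-0.3, -0.3, 0.8]
grip_width: 0.0418
```

Gripped on flats: the opening is 41.8 mm against the 42 mm given. Now pushing down.

Emit:
step_arm:
  deltas:
    - [-1,0.003,0,0,0]
    - [-1,0.005,0,0,0]
    - [-1,0.007,0,0,0]
    - [-1,0.007,0,0,0]
    - [-1,0.007,0,0,0]

```text
time_s: 4.75
tool_pos: [0.5599, 0.0154, 0.1763]
tool_rot: [-2.9, 90.0, -55.0]
force: [-3.6, -0.8, 8.4]
grip_width: 0.0418
```

Emit:
step_arm:
  deltas:
    - [-1,0.0012,0,0,0]
    - [-1,0.0012,0,0,-8]
    - [-1,0.0012,0,0,-16]
    - [-1,0.0012,0,0,-24]
    - [-1,0.0012,0,0,-32]
    - [-1,0.0012,0,0,-40]
    - [-1,0.0012,0,0,-40]

```text
time_s: 5.62
tool_pos: [0.5609, 0.016, 0.1756]
tool_rot: [15.7, 89.8, 3.8]
force: [-1.8, 0.6, 10.1]
grip_width: 0.0417
```

Run:
```python
from h import *
plan([.56,.0145,.175]);print(monitor.get_obs()['wrist_torque'])
```

```text
pos [0.5609 0.016  0.1756] q [ 30.4  13.5 -39.5 100.    9.1  69.6 -23.4] F [-1.8  0.6 10.1] w 0.0417 t 5.625
tool axes cols x,y,z: [[0.003, 0.207, 0.978], [0.0, 0.978, -0.207], [-1.0, 0.001, 0.003]] jaw az -11.9
delta tool [ 0.0006 -0.0017 -0.0006]
[0.048889   0.37436419 0.10471819]
```

Emit:
step_arm:
  deltas:
    - [-1,0,0,0,-8]
    - [-1,0,-0.0005,0,-16]
    - [-1,0,-0.001,0,-24]
    - [-1,0,-0.001,0,-32]
    - [-1,0,-0.001,0,-40]
    - [-1,0,-0.001,0,-40]
    - [-1,0,-0.001,0,-40]

```text
time_s: 6.5
tool_pos: [0.5603, 0.0154, 0.1755]
tool_rot: [-15.1, 89.9, 13.0]
force: [-2.3, 1.6, 9.4]
grip_width: 0.0415
```

Run:
```python
from h import *
plan([.56,.0145,.182]);print(monitor.get_obs()['wrist_torque'])
```

```text
pos [0.5603 0.0154 0.1755] q [ 34.8  14.5 -44.7  99.9  10.8  69.9  15.4] F [-2.3  1.6  9.4] w 0.0415 t 6.5
tool axes cols x,y,z: [[0.002, -0.47, 0.883], [0.0, 0.883, 0.47], [-1.0, -0.001, 0.002]] jaw az 28.0
delta tool [-0.0065 -0.0007 -0.0007]
[0.20127636 0.46210735 0.03753544]
```

Emit:
step_arm:
  deltas:
    - [-1,-0.004,0,0,0]
    - [-1,-0.008,0,0,0]
    - [-1,-0.012,0,0,0]
    - [-1,-0.014,0,0,0]
    - [-1,-0.014,0,0,0]

```text
time_s: 7.12
tool_pos: [0.5593, 0.0143, 0.1875]
tool_rot: [167.7, 90.0, -164.4]
force: [-0.6, 0.2, 0.0]
grip_width: 0.0416
```

Emit:
step_arm:
  deltas:
    - [-1,-0.012,0,0,0]
    - [-1,-0.024,0,0,0]
    - [-1,-0.036,0,0,0]
    - [-1,-0.048,0,0,0]
    - [-1,-0.056,0,0,0]
    - [-1,-0.06,0,0,0]
    - [-1,-0.06,0,0,0]
    - [-1,-0.06,0,0,0]

```text
time_s: 8.12
tool_pos: [0.5593, 0.0144, 0.2474]
tool_rot: [154.7, 90.0, -177.4]
force: [0.1, -0.4, -0.9]
grip_width: 0.0417
```

Run:
```python
from h import *
plan([.56,.0145,.245])
im,d=read_camera('scene');w,_=read_camera('wrist')
for c in('scene','wrist'):
  for r in regions_of(c,'cap'): print(c,r['p'],r['pixel'],r['pixels'].sum())
a=cv2.resize(im[90:250,180:340],(560,560),interpolation=2);save('end.png',a)
```

```text
pos [0.5593 0.0144 0.2474] q [ 35.9  11.3 -45.2  94.5   8.2  77.7  17.5] F [ 0.1 -0.4 -0.9] w 0.0417 t 8.125
tool axes cols x,y,z: [[-0.001, -0.469, 0.883], [-0.0, 0.883, 0.469], [-1.0, 0.0, -0.001]] jaw az 28.0
delta tool [ 0.0024 -0.0003  0.0006]
scene 0.75 [272.3, 162.7] 202
scene 0.5 [217.6, 229.6] 203
wrist 0.94 [254.7, 216.8] 4016
wrist 0.71 [324.7, 221.5] 246
```

View pics/end.png

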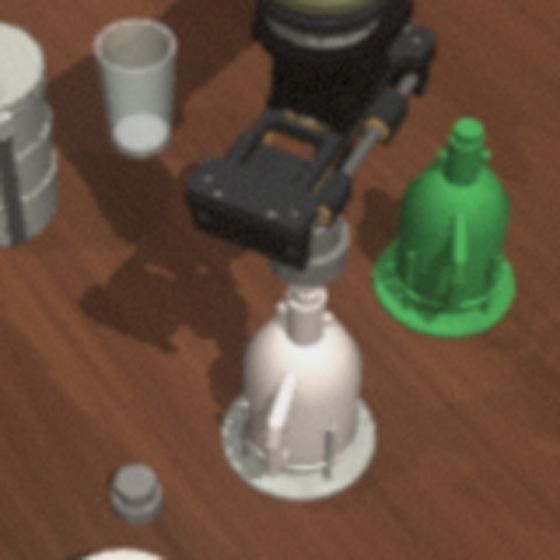

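The crop shows the cap (312,250) in the fingers, clear of the open neck and plunger (307,305), and the arm is still. Handing in.

```bash
python3 -c "
from h import *
print(abs(monitor.get_obs()['joint_velocities']).max()); print(env.sign_off())"
```

```text
0.11912478292987497
the job is handed in; nothing more can be done
None
```

The cap is off the jug. I handed the job in with the gripper holding it upright and still above the open neck, about 8.2 s into the 38 s allowed.

- **What I did:** I gripped the white jug's larger cap on two opposite flats with 40 N. I pushed it down about 6–7 mm (8–10 N), turned it 80° anticlockwise while it was down, and lifted it straight off.
- **Last checks:**
  - **Grip:** the opening was 41.7 mm, against the 42 mm given.
  - **Height:** the TCP rose 65 mm from the grasp, which puts the cap's lower edge about 38 mm above the neck rim if it did not slip. The TCP was within about 1 mm of my estimate of the jug's axis.
  - **Stillness:** joint speeds were below 0.12°/s.
  - **Final picture:** it shows the cap clear of the neck and plunger.
- **Not checked:** I did not measure the positions of the tiffin, tumblers and jar afterwards. The arm passed above all of them, and the tiffin and tumbler partly visible in the final crop are still standing.
- **Disagreement:** the wrist camera read the cap's top about 2 mm lower than its given height, which is within the calibration error.

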